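# Cap a dropper bottle on the bench press

## Robot

A 6-joint arm with a two-finger parallel gripper is mounted at the origin on the work surface. World frame = base frame: x ahead of the robot, y to its left, z up, the work surface at z = 0. Lengths are in mm, angles in degrees, forces in N, time in s.
With the tool pointing down it reaches from about 350 to 850 mm from the base axis. Payload 8.1 kg.
Tool frame: the origin (TCP) lies midway between the tips of the shut fingers; the grasp point (between the pads) lies 19 mm behind it; z points along the fingers, y is the line along which they close (so a half turn about z gives the same grasp; the last joint's range is limited). The gripper opens to 85 mm and grips with 20 to 120 N. Pads are 22 mm wide; open, the fingers measure 114 mm over their backs; the gripper's body (76 mm by 85 mm) begins 54 mm behind the grasp point. The pads swing forward as they close: fully open they stand 13 mm farther back than shut.
Start: joints at [62.659, 7.471, 85.268, -0, 87.261, -4.893], TCP at [229.091, 554.547, 231.292] pointing down, gripper open.
Joint ranges: [-169.43, 169.43], [-51.17, 129.36], [1.28, 143.12], [-76.62, 256.62], [0, 156.53], [-152.29, 152.29]. Speed limits (degrees/s): [136.94, 136.94, 159.86, 180, 180, 180].

## Interface

Orientations are given as [roll, pitch, yaw] about the fixed x, y, z axes, in that order (R = Rz(yaw) Ry(pitch) Rx(roll)).
In Python, from bench import r gives the robot as it stands. The module is installed in compiled form; this text tells all that it offers.
- The arm moves only by the tool jog_arm, never from a script. Its argument "rows" is a list of rows, each a list of 2 entries, a list of its own where there are three numbers: the shift along the tool's x, y, z in mm, then the turn, a rotation vector about the tool's x, y, z in rad. A call has 1 to 10 rows; each row is the pose to reach, as a shift and turn from the pose commanded when the call began, along the tool's axes at that moment; what a row does not reach only later rows make up. A row lasts 1/10 s, in which the tool goes at most 50 mm and 8.59 degrees, less where a joint would pass 70% of its speed; a pose out of reach is approached as far as the arm can. A call with a gripper value outside its range is refused whole. "grip" is the finger opening in mm, from 0 to 85.4, set as the call begins (left out, the last holds). The fingers move at their own pace and stop on an object; "force" is the grip in N (left out, the last holds). Time passes only in rows, so rows that repeat a pose let the fingers close. It gives the time, the measured TCP pose, the force, the opening and the grip force at its end, in the units of the state.
- r.sense(): the state, without advancing time (a new reading comes with each control period).
- r.snapshot(name): name is "side" or "top"; returns (picture, depth): 400x640x3 uint8, blue, green, red; 400x640 float32, mm along the optical axis (not along the pixel's ray), 0 where there is no reading.
- r.camera_params(name): a dict with "fx", "fy", "cx", "cy" (pixels), "pose" (4x4, takes a point from camera to world coordinates). Camera axes: x right, y down, z forward; pixel columns grow to the right and rows downward; lengths in mm; the calibration is good to about 2 mm. A picture is of the moment at which its call begins. camera_params takes no time and is no camera call.
- r.hand_in(): hands the job in; it is judged then, once.
The state is a dict: "time": time; "joint_pos": joint angles; "qd": joint speeds; "joint_efforts": joint torques, N m; "tool_pos": TCP position; "tcp_rot": TCP orientation; "ft_force": force on the tool from outside, world axes, zero at the start; "wrist_torque": the same for the moment, N m; "finger_gap": finger opening in mm; "grip_force": force on a finger pad.
Only numpy, scipy, OpenCV 4.12 (cv2) and the standard library are available. Lean on these libraries where they do the work, as an engineer would, in place of code of your own. Each camera call takes 0.05 s, during which the arm holds its last target. There are 200 camera calls.

## Task

The loosely capped dropper bottle lies on its side in the level grey tray. Lay it in the white sloping rest with its foot against the stop and the cap uppermost and let go, then take it with a new grip that lets you stand it upright in the middle of the press's round anvil without pushing its cap in yet. Then pull the press lever all the way down so that it pushes the cap fully home, and ease the lever slowly back up to its stop, leaving the bottle standing there and the other things on the desk undisturbed.

Things in the scene. Friction and masses are not known exactly. Their poses are not given: they have to be found in the camera images.
- bottle: White plastic dropper bottle, the only one lying. Round body 36 mm across, 75 mm long, 16 mm neck, ribbed push-on cap 26 mm across, 20 mm tall, its lower edge 5 mm clear of the shoulder: 100 mm in all, 95 mm once pressed. 60 to 110 g. Origin: centre of its flat foot; own x axis along the bottle from foot to cap. It lies level, axis 40 mm above the desk. Its turn about x is of no account.
- bottle_shoulder (a point): Point on the bottle's axis at the shoulder, 75 mm from the foot (where the body ends and the neck begins).
- cap (a joint): How far the cap has been pushed onto the bottle, in m: 0 at the start, 0.005 fully home (against the shoulder). It takes 8 N along the bottle's axis to move it and it stays where it is pushed; it cannot come off.
- tray: Level grey tray, 140 x 80 x 6 mm, fixed, carrying the lying bottle on two V-shaped steel wires 60 mm apart (own x = -30 and +30 mm, 42 mm wide, 31 mm high); between them, at the bottle's mid-length, both sides are free for fingers. Origin: centre of its underside on the desk; own x axis along the bottle towards its cap.
- rest: White sloping rest on a black base, fixed. Base 130 x 90 x 8 mm, origin at its underside's centre. Two 8 mm steel rods rise at 45 degrees towards own +x, with a stop plate at the low end. The bottle lies on the rods, foot on the stop, cap up towards own +x. Rods and stop (32 mm) are narrower than the bottle, so fingers can straddle it, square to it or along it from the cap end.
- rest_foot (a point): Where the centre of the bottle's foot comes when the bottle lies properly in the rest: 45 mm towards the rest's own -x from its origin, 45 mm above the desk.
- rest_top (a point): Where the bottle's shoulder point comes when it lies properly in the rest: 75 mm from rest_foot up the 45 degree slope.
- press: Grey steel hand press, fixed. Origin on the desk under the anvil's centre; own x axis points from the anvil to the hinge column (away from the robot). Base plate 120 mm wide, 8 mm thick, from own x = -60 to 210 mm; column 50 mm wide, 148 mm high, from own x = 130 to 180 mm.
- anvil (a point): Centre of the top of the round steel anvil, a flat disc 44 mm in diameter, top 12 mm above the desk, on which the bottle stands.
- lever_hinge (a point): Hinge axis of the lever, 150 mm along the press's own x from the anvil centre, 128 mm above the desk; the axis runs along the press's own y.
- lever_grip (a point): Middle of the lever's black round cross-bar (16 mm thick, 120 mm long, along the press's own y), 220 mm from the hinge axis. The 16 mm wide arm meets it in the middle; each half (52 mm) is free to pinch or push. Raised: 343 mm above the desk, 46 mm nearer the anvil than the hinge. A pad under the arm, 150 mm from the hinge, meets the cap near the end of the stroke.
- lever (a joint): Lever angle, rad: 0 raised at its upper stop (78 degrees above level), 1.36 at the lower stop (arm level, towards the robot), where the cap is fully home. A spring lifts it with 1 to 4 N at the bar; the cap adds 5 to 6 N from about 1.32 rad. Let go, it flies up: slammed if it rises faster than 1.5 rad/s (0.33 m/s at the bar). Pull and ease it along its arc.
- drops: Bystander: small white dropper bottle, 28 mm in diameter, 60 mm tall, standing; origin at the centre of its underside. Leave alone.
- jar: Bystander: amber jar, 52 mm in diameter, 55 mm tall; origin at the centre of its underside. Leave alone.
- lens_case: Bystander: flat blue lens case, 35 x 70 x 16 mm; origin at the centre of its underside. Leave alone.

How it is judged (in metres and radians):
On the way, in this order (a step that is already met when the one before it is completed fails the run):
1. the bottle lies in the sloping rest, foot at the stop (within 12 mm), cap up, let go of (distance between bottle and rest_foot below 0.012 m and distance between bottle_shoulder and rest_top below 0.014 m and linear speed of bottle below 0.03 m/s and contact force between the fingers and bottle below 0.1 N), for 0.2 s.
2. the bottle stands upright on the anvil within 10 mm of its centre, let go of, its cap not yet pushed in (horizontal distance between bottle and anvil below 0.01 m and angle between bottle's own x axis and vertical below 0.1 rad and distance between bottle and anvil below 0.012 m and contact force between the fingers and bottle below 0.1 N and value of joint cap below 0.0025 m and value of joint lever below 0.3 rad), for 0.2 s.
3. the lever is pulled down to the end and the cap is fully home (value of joint lever above 1.28 rad and value of joint cap above 0.004 m and horizontal distance between bottle and anvil below 0.01 m and angle between bottle's own x axis and vertical below 0.1 rad), for 0.1 s.
4. the lever is back up at its stop (value of joint lever below 0.08 rad), for 0.2 s.
At the end, for the whole second after the job is handed in: The bottle stands upright (within 0.1 rad) and still on the anvil, its foot within 10 mm of the anvil's centre, its cap pushed home (at least 4 of its 5 mm), the lever back up (within 0.08 rad of its upper stop), nothing held (horizontal distance between bottle and anvil below 0.01 m and angle between bottle's own x axis and vertical below 0.1 rad and distance between bottle and anvil below 0.012 m and value of joint cap above 0.004 m and value of joint lever below 0.08 rad and contact force between the fingers and bottle below 0.1 N and contact force between the fingers and lever below 0.1 N and linear speed of bottle below 0.02 m/s); the robot touches nothing.
It fails at once if the lever flies up faster than 1.5 rad/s (velocity of joint lever below -1.5 rad/s).
It fails at once if a bystander is moved more than 20 mm (distance of any of drops, jar, lens_case from where it was at the start of the episode above 0.02 m).
It also fails if it takes over 72 s, if anything falls off the work surface, if the arm or the gripper's body presses on something with over 40 N, if the wrist force passes 120 N, or if a joint passes its speed limit or range.

## Working session

There is one attempt and no reset: what is moved stays moved. The work goes in short steps, Python scripts to look and compute and a tool call to move; the robot and the scene stay as the last step left them, time stands still between calls to the robot, and variables do not carry over. Pictures are saved under pics/ and viewed, at most 11 in all, crops included, and the job is handed in when it is done.

Besides the shell and the picture viewer there is one more tool, called after "Emit:" as name([rows], argument=value, ...), one row to a line, values as JSON. jog_arm: Moves the arm, as the interface text tells. Its arguments: {"type":"object","properties":{"rows":{"type":"array"},"grip":{"type":"number"},"force":{"type":"number"}},"required":["rows"]}

```bash
mkdir -p pics; python3 - <<'E'
from bench import r
import cv2,numpy as np
s=r.sense();print(s)
for n in("top","side"):
    p,d=r.snapshot(n);c=r.camera_params(n)
    np.savez(n+"0.npz",p=p,d=d,K=[c["fx"],c["fy"],c["cx"],c["cy"]],T=c["pose"])
    cv2.imwrite(f"pics/{n}0.png",p);print(n,c)
E
```

```text
{'time': 0.0, 'joint_pos': array([ 6.26587934e+01,  7.51349378e+00,  8.53305149e+01,  7.22556158e-04,
        8.72612089e+01, -4.89311579e+00]), 'qd': array([ 0.06990866,  0.02016696,  0.02279784,  0.01237727, -0.09169358,
       -0.04349582]), 'joint_efforts': array([-4.03446566e-04, -5.69395959e+01, -5.00553310e+01, -4.05856144e-04,
        1.49667822e-02, -1.93763401e-05]), 'tool_pos': array([228.8281979 , 554.05203936, 230.24941695]), 'tcp_rot': array([-1.79895227e+02, -9.69379851e-03,  1.57551865e+02]), 'ft_force': array([ 0.34043964, -0.66566762, -0.58162843]), 'wrist_torque': array([-0.00017306, -0.03917627, -0.0169404 ]), 'grip_force': 0.0, 'finger_gap': 85.46560069386453}
top {'fx': 399.38621690565486, 'fy': 399.38621690565486, 'cx': 319.5909357159992, 'cy': 201.10477631458264, 'pose': array([[-2.70271733e-02, -9.96879791e-01,  7.41634288e-02,
         4.84635830e+02],
       [-9.99566214e-01,  2.60824133e-02, -1.36781504e-02,
         1.48010288e+01],
       [ 1.17011105e-02, -7.45009395e-02, -9.97152292e-01,
         1.19302170e+03],
       [ 0.00000000e+00,  0.00000000e+00,  0.00000000e+00,
         1.00000000e+00]])}
side {'fx': 465.7643936154374, 'fy': 465.7643936154374, 'cx': 317.6978770845789, 'cy': 204.46417529348537, 'pose': array([[-9.95427540e-01, -7.53906554e-02,  5.86537412e-02,
         5.07561974e+02],
       [-9.55155275e-02,  7.79888521e-01, -6.18587648e-01,
         7.63305609e+02],
       [ 8.92348746e-04, -6.21361524e-01, -7.83523491e-01,
         1.13857512e+03],
       [ 0.00000000e+00,  0.00000000e+00,  0.00000000e+00,
         1.00000000e+00]])}
```

View pics/top0.png

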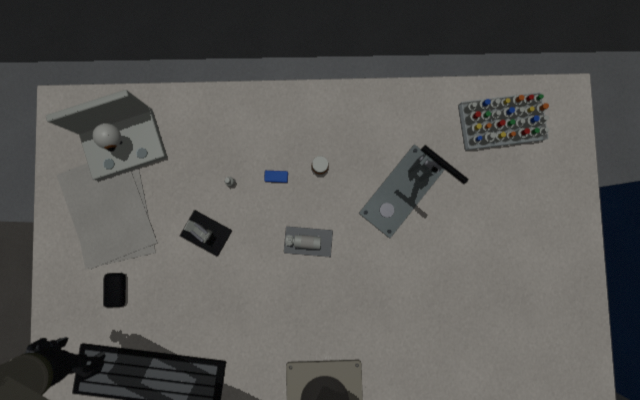

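View pics/side0.png

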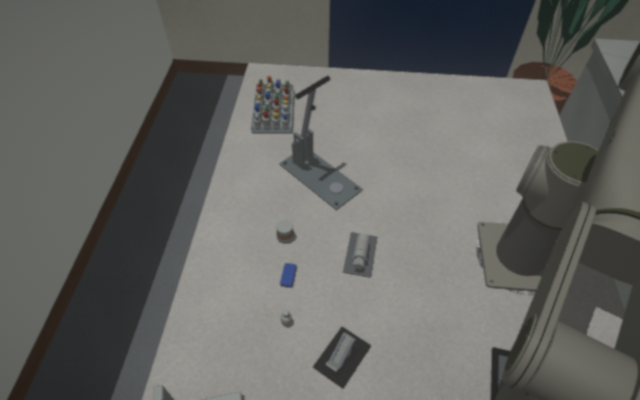

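The top view shows the tray and bottle at (308,242), cap to the left; the rest at (206,232); the anvil at (387,210); and the lever bar at (444,164). In the side view the tray is at (361,254), the rest at (342,356) and the anvil at (336,187).

```bash
python3 - <<'E'
import cv2,numpy as np
t=np.load("top0.npz")["p"];s=np.load("side0.npz")["p"]
def c(p,u,v,w=50,h=37):
    return cv2.convertScaleAbs(cv2.resize(p[v-h:v+h,u-w:u+w],(400,296),interpolation=cv2.INTER_CUBIC),alpha=1.5)
cv2.imwrite("pics/c1.png",np.vstack([np.hstack([c(t,206,232),c(t,308,242)]),np.hstack([c(t,405,195,68,50),c(s,342,356)])]))
E
```

```text
(no output)
```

View pics/c1.png

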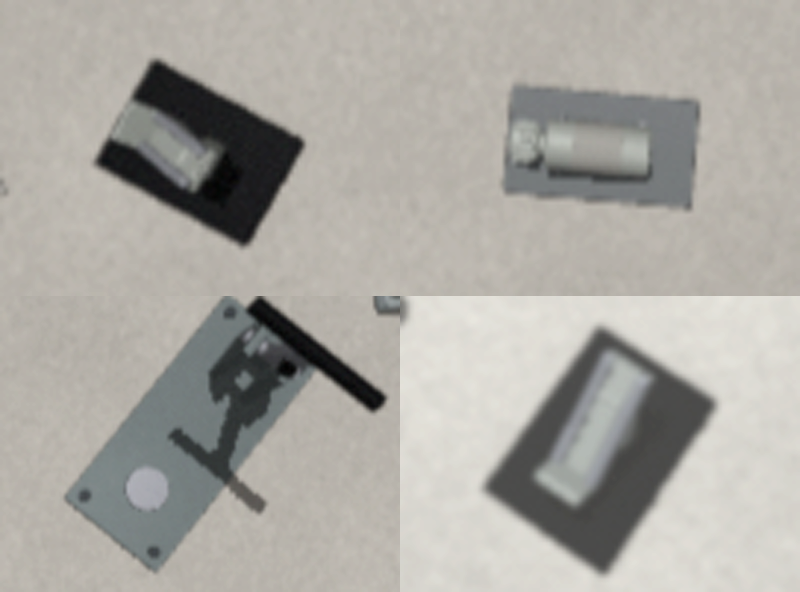

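The crops show four things: the rest with white rods, the tray with the bottle's cap on the left, the bright anvil disc at about (147,488), and the black lever bar. I'll use the depth image to tell which end of the rest is high.

```bash
cat > h.py <<'E'
import numpy as np,cv2
def load(n):
    z=np.load(n);return z["p"],z["d"],z["K"],z["T"]
def pts(uv,z,K,T):
    "pixels cast onto the plane at height z"
    uv=np.atleast_2d(np.asarray(uv,float))
    d=np.c_[(uv[:,0]-K[2])/K[0],(uv[:,1]-K[3])/K[1],np.ones(len(uv))]@T[:3,:3].T
    return T[:3,3]+d*((z-T[2,3])/d[:,2])[:,None]
def cloud(d,K,T):
    v,u=np.mgrid[:d.shape[0],:d.shape[1]]
    c=np.stack([(u-K[2])/K[0]*d,(v-K[3])/K[1]*d,d],-1)
    return c@T[:3,:3].T+T[:3,3]
def blob(m,u,v,w=60):
    "largest contour of mask within window about u,v"
    M=np.zeros(m.shape,np.uint8);M[v-w:v+w,u-w:u+w]=m[v-w:v+w,u-w:u+w]
    cs,_=cv2.findContours(M,cv2.RETR_EXTERNAL,cv2.CHAIN_APPROX_NONE)
    return max(cs,key=cv2.contourArea)
def rect(c,z,K,T):
    P=pts(c.reshape(-1,2),z,K,T)
    return cv2.minAreaRect(P[:,:2].astype(np.float32))
E
python3 - <<'E'
from h import *
p,d,K,T=load("top0.npz");C=cloud(d,K,T)
g=p.max(2).astype(int)
for n,(u,v) in dict(tray=(308,242),rest=(206,232),anvil=(387,210)).items(): print(n,p[v,u],C[v,u].round(),pts([u,v],10,K,T).round())
print("tray px",p[250,300],p[232,320],"press",p[215,370],"desk",p[280,260])
for u,v in [(189,226),(193,226),(198,230),(203,234),(207,235),(209,236)]: print(u,v,C[v,u].round(),p[v,u])
# black base of the rest, incl. white rods filled by convex hull
c=cv2.convexHull(blob((g<45).astype(np.uint8),206,232,32));print("rest",rect(c,8,K,T))
hi=(C[...,2]>3)&(C[...,2]<11)
c=cv2.convexHull(blob(((p[...,0].astype(int)-p[...,2])>2).astype(np.uint8),308,242,32));print("tray",rect(c,6,K,T))
c=blob((g>150).astype(np.uint8),387,210,14);print("anvil n",cv2.contourArea(c));(e,ax,_)=cv2.fitEllipse(c);print(pts(e,12,K,T),ax)
m=(g<35).astype(np.uint8);c=blob(m,444,164,32);print("bar",rect(c,343,K,T))
s=(C[...,2]>40)&(C[...,2]<90);c=blob(s.astype(np.uint8),308,242,28);print("bottle",rect(c,45,K,T))
E
```

```text
tray [105 109 111] [454.  35.  58.] [[453.  36.  10.]]
rest [83 79 78] [490. 314.  87.] [[490. 335.  10.]]
anvil [117 112 111] [ 541. -201.   11.] [[ 541. -201.   10.]]
tray px [80 79 77] [84 83 80] press [90 90 83] desk [117 123 126]
189 226 [509. 376.  40.] [88 92 90]
193 226 [508. 366.  34.] [87 92 89]
198 230 [496. 348.  46.] [ 97 100  98]
203 234 [485. 327.  71.] [ 97 101  99]
207 235 [482. 315.  74.] [92 95 94]
209 236 [478. 326.  13.] [43 46 45]
rest ((488.27294921875, 337.06097412109375), (126.61222076416016, 86.46317291259766), 59.85171890258789)
tray ((455.3187255859375, 35.82139205932617), (134.243408203125, 74.48958587646484), 83.54808044433594)Traceback (most recent call last):
  File "<stdin>", line 11, in <module>
  File "h.py", line 17, in blob
    return max(cs,key=cv2.contourArea)
ValueError: max() iterable argument is empty
```

```bash
python3 - <<'E'
from h import *
p,d,K,T=load("top0.npz");C=cloud(d,K,T)
g=p.max(2).astype(int)
print("around anvil",g[210,375:400])
c=blob((g>103).astype(np.uint8),387,210,9);print("anvil n",cv2.contourArea(c));(e,ax,_)=cv2.fitEllipse(c);print(pts(e,12,K,T),ax)
c=blob((g<30).astype(np.uint8),444,164,32);print("bar",rect(c,343,K,T))
sat=(p[...,0].astype(int)-p[...,2])
m=((sat>-5)&(g<103)&(g>30)).astype(np.uint8);m=cv2.morphologyEx(m,cv2.MORPH_OPEN,np.ones((3,3)))
c=cv2.convexHull(blob(m,405,190,48));print("press",rect(c,8,K,T))
s=((C[...,2]>40)&(C[...,2]<90)).astype(np.uint8);c=blob(s,308,242,28);print("bottle",rect(c,45,K,T))
S,D,KS,TS=load("side0.npz");CS=cloud(D,KS,TS)
g2=S.max(2).astype(int)
s=((CS[...,2]>40)&(CS[...,2]<90)).astype(np.uint8);c=blob(s,361,254,28);P=CS[s>0];
q=np.array([CS[v,u] for u in range(340,385) for v in range(225,285) if 45<CS[v,u,2]<70]);print("bottle side",q.min(0),q.max(0))
q=np.array([C[v,u] for u in range(280,335) for v in range(225,260) if 45<C[v,u,2]<70]);print("bottle top",q.min(0),q.max(0))
for n,(u,v) in dict(drops=(230,182),jar=(320,165),lens=(276,177)).items(): print(n,C[v,u])
E
```

```text
around anvil [ 89  89  90  88  80 117 121 120 119 119 119 118 117 117 117 116 116 116
 114  91  85  85  85  85  85]
anvil n 136.0
[[ 542.31005143 -199.7438279    12.        ]] (13.085389137268066, 13.4164400100708)
bar ((619.8309936523438, -266.9775085449219), (115.19790649414062, 14.726944923400879), 49.524635314941406)
press ((597.3678588867188, -249.06016540527344), (124.267822265625, 270.5133972167969), 49.38887023925781)
bottle ((455.5226135253906, 51.03104019165039), (100.43354034423828, 35.79180908203125), 84.06019592285156)
bottle side [435.55623342  -2.35345771  45.47485653] [475.57014069 102.55489812  66.85006624]
bottle top [435.92898018   0.68714818  45.09374428] [474.61748171 100.85373556  63.52999065]
drops [632.79559809 257.2297011   39.11590377]
jar [673.81962965  -4.84800441  52.29897698]
lens [647.0860207  125.85296933  16.8479071 ]
```

```bash
cat >> h.py <<'E'
from scipy.spatial.transform import Rotation as Ro
def state():
    from bench import r
    s=r.sense();return s,np.array(s["tool_pos"]),Ro.from_euler("xyz",s["tcp_rot"],degrees=True)
def frame(z,x):
    z=np.array(z,float);z/=np.linalg.norm(z);x=np.array(x,float);x-=z*(x@z);x/=np.linalg.norm(x)
    return Ro.from_matrix(np.c_[x,np.cross(z,x),z])
def go(*tg):
    "print shift and turn, in the present tool frame, to each (tcp, rotation) target"
    s,p,R=state();print("t",round(s["time"],2),"tcp",p.round(1),"rpy",s["tcp_rot"].round(1),"q",s["joint_pos"].round(0),"gap",round(s["finger_gap"],1))
    for P,Q in tg:
        print([R.inv().apply(np.array(P)-p).round(1).tolist(),(R.inv()*(Q or R)).as_rotvec().round(4).tolist()])
def yaw(a):return np.array([np.cos(np.radians(a)),np.sin(np.radians(a)),0])
Z=np.array([0,0,1.])
XR=yaw(-120.15);FOOT=np.array([488.3,337.1,45])-45*XR;B=(XR+Z)/2**.5
XP=yaw(-40.5);AN=np.array([541.5,-200,12.])
E
python3 -c "
from h import *
Q=frame(-Z,yaw(84))
go(([454.2,38.6,120],Q),([454.2,38.6,16],Q))"
```

```text
t 0.1 tcp [228.9 554.1 230.3] rpy [-179.9   -0.   157.6] q [63.  8. 85.  0. 87. -5.] gap 85.1
[[-405.1, -390.2, 110.9], [-0.0016, 0.001, 1.2837]]
[[-405.1, -390.0, 214.9], [-0.0016, 0.001, 1.2837]]
```

Emit:
jog_arm([
  [[-405,-390,111],[0,0,1.284]],
  [[-405,-390,111],[0,0,1.284]],
  [[-405,-390,111],[0,0,1.284]],
  [[-405,-390,111],[0,0,1.284]],
  [[-405,-390,111],[0,0,1.284]],
  [[-405,-390,111],[0,0,1.284]],
  [[-405,-390,111],[0,0,1.284]],
  [[-405,-390,111],[0,0,1.284]],
  [[-405,-390,111],[0,0,1.284]],
  [[-405,-390,111],[0,0,1.284]],
], grip=85)

```text
time: 1.1
tool_pos: [425.9, 103.2, 134.0]
tcp_rot: [180.0, -0.0, 83.8]
ft_force: [1.1, -0.1, 0.7]
finger_gap: 85.4
grip_force: 0.0
```

```bash
python3 -c "
from h import *
Q=frame(-Z,yaw(84))
go(([454.2,38.6,120],Q),([454.2,38.6,16],Q))"
```

```text
t 1.1 tcp [425.9 103.2 134. ] rpy [180.   -0.   83.8] q [  7. -15. 117.   0.  78.  13.] gap 85.4
[[-61.2, 35.1, 14.0], [0.0002, -0.0001, -0.0034]]
[[-61.2, 35.1, 118.0], [0.0002, -0.0001, -0.0034]]
```

Emit:
jog_arm([
  [[-40,23,9],[0,0,-0.003]],
  [[-61,35,14],[0,0,-0.003]],
  [[-61,35,35],[0,0,-0.003]],
  [[-61,35,65],[0,0,-0.003]],
  [[-61,35,95],[0,0,-0.003]],
  [[-61,35,118],[0,0,-0.003]],
  [[-61,35,118],[0,0,-0.003]],
  [[-61,35,118],[0,0,-0.003]],
])

```text
time: 1.9
tool_pos: [453.6, 40.8, 16.4]
tcp_rot: [-179.9, 0.0, 84.2]
ft_force: [1.3, 0.7, -0.4]
finger_gap: 84.9
grip_force: 0.0
```

Emit:
jog_arm([
  [[0,0,0],[0,0,0]],
  [[0,0,0],[0,0,0]],
  [[0,0,0],[0,0,0]],
  [[0,0,0],[0,0,0]],
  [[0,0,0],[0,0,0]],
  [[0,0,0],[0,0,0]],
  [[0,0,0],[0,0,0]],
  [[0,0,0],[0,0,0]],
  [[0,0,0],[0,0,0]],
], grip=20, force=35)

```text
time: 2.8
tool_pos: [455.0, 40.8, 17.4]
tcp_rot: [179.9, -0.0, 84.2]
ft_force: [-0.9, 1.2, 6.0]
finger_gap: 35.2
grip_force: 34.5
```

```bash
python3 -c "
from h import *
from bench import r
p,d=r.snapshot('side');c=cv2.resize(p[200:300,310:430],(720,600),interpolation=cv2.INTER_CUBIC);cv2.imwrite('pics/g1.png',c)
Q=frame(-Z,XR)
go(([454.2,38.6,200],None),(FOOT+37.5*B+[0,0,130],None))"
```

```text
t 2.85 tcp [454.9  40.8  17.4] rpy [179.9  -0.   84.2] q [ -1.  -2. 119.   0.  63.   5.] gap 35.0
[[-2.3, -0.2, -182.6], [0.0, 0.0, 0.0]]
[[315.0, 10.9, -184.1], [0.0, 0.0, 0.0]]
```

View pics/g1.png

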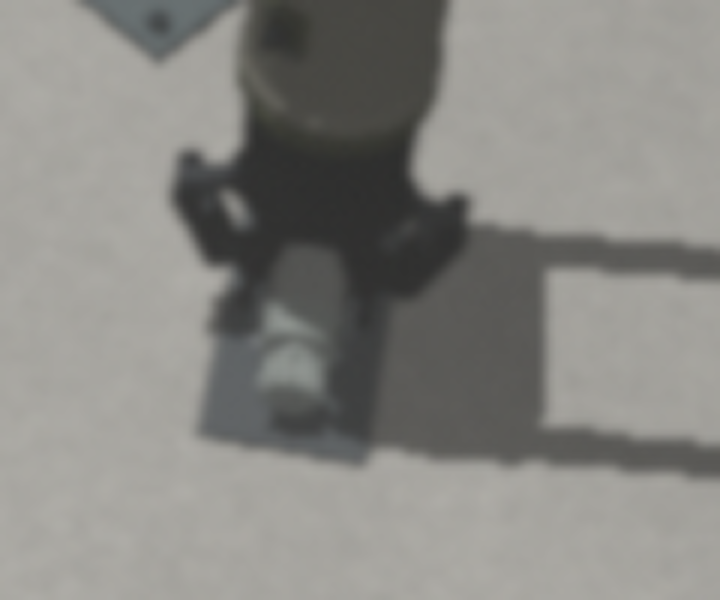

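The side picture shows the fingers on both sides of the bottle body, with the cap free at about (293,385). The gap is 35 mm at 34 N, so the bottle is held. Next I lift it and swing it to the rest.

Emit:
jog_arm([
  [[0,0,-15],[0,0,0]],
  [[0,0,-50],[0,0,0]],
  [[0,0,-95],[0,0,0]],
  [[10,0,-140],[0,0,-0.14]],
  [[40,0,-175],[0,0,-0.28]],
  [[80,0,-200],[0,0,-0.42]],
  [[120,2,-220],[0,0,-0.56]],
  [[160,4,-240],[0,0,-0.7]],
  [[200,6,-255],[0,0,-0.84]],
  [[240,6,-262],[0,0,-0.98]],
])

```text
time: 3.85
tool_pos: [485.1, 280.9, 280.2]
tcp_rot: [179.9, 0.1, 140.6]
ft_force: [1.4, -0.7, -1.7]
finger_gap: 35.4
grip_force: 35.3
```

```bash
python3 -c "
from h import *
go(([500,400,280],frame(-Z,XR)))"
```

```text
t 3.85 tcp [485.1 280.9 280.2] rpy [1.799e+02 1.000e-01 1.406e+02] q [ 25.   0.  88.  -0.  92. -26.] gap 35.4
[[64.0, 101.6, 0.4], [0.0005, 0.0026, -1.7316]]
```

Emit:
jog_arm([
  [[6,10,0],[0,0,-0.145]],
  [[13,20,0],[0,0,-0.29]],
  [[20,30,0],[0,0,-0.435]],
  [[26,40,0],[0,0,-0.58]],
  [[32,50,0],[0,0,-0.725]],
  [[38,60,0],[0,0,-0.87]],
  [[45,70,0],[0,0,-1.015]],
  [[52,80,0],[0,0,-1.16]],
  [[58,90,0],[0,0,-1.305]],
  [[64,102,0],[0,0,-1.45]],
])

```text
time: 4.85
tool_pos: [500.2, 398.6, 278.0]
tcp_rot: [180.0, -0.1, -136.3]
ft_force: [-0.4, 0.3, -0.7]
finger_gap: 34.9
grip_force: 35.3
```

```bash
cat >> h.py <<'E'
ZT=(XR-Z)/2**.5;Q1=frame(ZT,B);P1=FOOT+39.5*B+22.6*ZT
E
python3 -c "
from h import *
go((P1-90*ZT+10*B,Q1))"
```

```text
t 4.85 tcp [500.2 398.6 278. ] rpy [ 1.800e+02 -1.000e-01 -1.363e+02] q [  34.   13.   74.   -0.   93. -100.] gap 34.9
[[-4.4, -20.2, 150.3], [0.1107, 0.7791, -0.2666]]
```

Emit:
jog_arm([
  [[0,0,0],[0.016,0.111,-0.038]],
  [[0,0,10],[0.032,0.223,-0.076]],
  [[0,0,25],[0.048,0.334,-0.114]],
  [[0,-4,45],[0.064,0.445,-0.152]],
  [[-1,-8,65],[0.08,0.556,-0.19]],
  [[-2,-12,90],[0.096,0.668,-0.229]],
  [[-3,-16,115],[0.111,0.779,-0.267]],
  [[-4,-20,135],[0.111,0.779,-0.267]],
  [[-4,-20,150],[0.111,0.779,-0.267]],
  [[-4,-20,150],[0.111,0.779,-0.267]],
])

```text
time: 5.85
tool_pos: [517.1, 386.1, 128.3]
tcp_rot: [-179.9, -44.8, -120.6]
ft_force: [-0.0, -0.3, -1.1]
finger_gap: 35.2
grip_force: 35.3
```

```bash
python3 -c "
from h import *
from bench import r
go((P1-90*ZT+10*B,Q1),(P1+5*B-15*ZT,Q1),(P1+4*B-3*ZT,Q1))
p,d=r.snapshot('side');q,d=r.snapshot('top')
f=lambda a:cv2.resize(a,(400,400),interpolation=cv2.INTER_CUBIC)
cv2.imwrite('pics/r1.png',np.hstack([f(p[290:400,290:400]),f(q[180:270,160:250])]))"
```

```text
t 5.85 tcp [517.1 386.1 128.3] rpy [-179.9  -44.8 -120.6] q [  40.   66.   27.  -18.  129. -116.] gap 35.2
[[-1.0, 0.3, -0.1], [0.0043, 0.0028, -0.0054]]
[[-5.8, 0.0, 74.9], [0.0043, 0.0028, -0.0054]]
[[-6.8, -0.0, 86.9], [0.0043, 0.0028, -0.0054]]
```

View pics/r1.png

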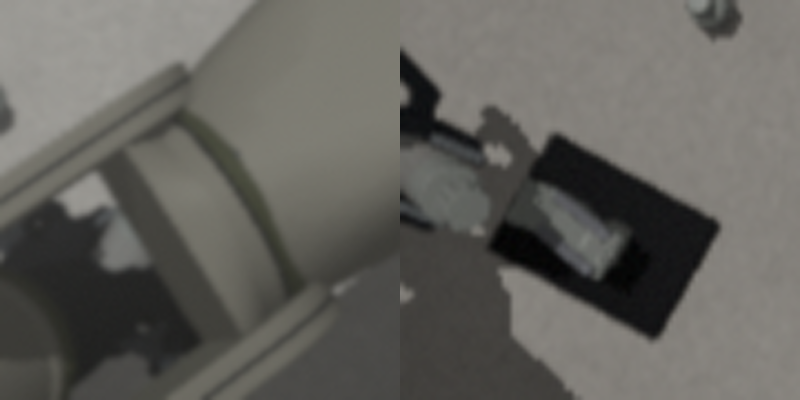

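The side view is blocked by the arm. In the top view the bottle, at about (450,190) in the right half, is lined up with the rods at (585,230). I lower it square to the slope.

Emit:
jog_arm([
  [[0,0,20],[0.004,0.003,-0.005]],
  [[0,0,40],[0.004,0.003,-0.005]],
  [[-1,0,55],[0.004,0.003,-0.005]],
  [[-2,0,68],[0.004,0.003,-0.005]],
  [[-3,0,78],[0.004,0.003,-0.005]],
  [[-4,0,83],[0.004,0.003,-0.005]],
  [[-5,0,85],[0.004,0.003,-0.005]],
  [[-5,0,86],[0.004,0.003,-0.005]],
  [[-5,0,86],[0.004,0.003,-0.005]],
])

```text
time: 6.85
tool_pos: [488.6, 337.7, 65.3]
tcp_rot: [-180.0, -45.0, -120.1]
ft_force: [0.6, 0.1, -1.0]
finger_gap: 35.3
grip_force: 35.3
```

Emit:
jog_arm([
  [[-1,0,0.5],[0,0,0]],
  [[-2,0,1],[0,0,0]],
  [[-2,0,1.5],[0,0,0]],
  [[-2,0,2],[0,0,0]],
  [[-2,0,2],[0,0,0]],
])

```text
time: 7.35
tool_pos: [488.0, 337.1, 60.9]
tcp_rot: [180.0, -45.1, -120.1]
ft_force: [-0.9, 0.2, -0.8]
finger_gap: 34.7
grip_force: 35.3
```

```bash
python3 -c "
from h import *
go((P1,Q1))"
```

```text
t 7.35 tcp [488.  337.1  60.9] rpy [ 180.   -45.1 -120.1] q [  39.   58.   47.  -17.  118. -113.] gap 34.7
[[-3.7, -0.3, 1.9], [-0.0003, -0.0024, 0.0008]]
```

Emit:
jog_arm([
  [[0,0,0.7],[0,0,0]],
  [[-1,0,1.4],[0,0,0]],
  [[-2,0,2],[0,0,0]],
  [[-2,0,2],[0,0,0]],
])

```text
time: 7.75
tool_pos: [488.1, 337.8, 59.4]
tcp_rot: [180.0, -45.1, -120.1]
ft_force: [-1.5, 2.2, 5.0]
finger_gap: 34.8
grip_force: 35.9
```

Emit:
jog_arm([
  [[0,0,0],[0,0,0]],
  [[0,0,0],[0,0,0]],
  [[0,0,0],[0,0,0]],
  [[0,0,0],[0,0,0]],
  [[0,0,0],[0,0,0]],
  [[0,0,0],[0,0,0]],
], grip=85)

```text
time: 8.35
tool_pos: [488.1, 337.1, 58.3]
tcp_rot: [180.0, -45.1, -120.1]
ft_force: [0.3, -0.5, 0.8]
finger_gap: 85.2
grip_force: 0.0
```

Emit:
jog_arm([
  [[0,0,-10],[0,0,0]],
  [[0,0,-30],[0,0,0]],
  [[0,0,-60],[0,0,0]],
  [[0,0,-100],[0,0,0]],
  [[0,0,-140],[0,0,0]],
  [[0,0,-160],[0,0,0]],
])

```text
time: 8.95
tool_pos: [529.8, 420.0, 167.6]
tcp_rot: [-179.8, -44.6, -120.0]
ft_force: [44.7, 42.2, 19.3]
finger_gap: 85.1
grip_force: 0.0
```

```bash
python3 -c "
from h import *
from bench import r
p,d=r.snapshot('top');c=r.camera_params('top')
K=[c[k] for k in('fx','fy','cx','cy')];C=cloud(d,K,c['pose'])
np.savez('top1.npz',p=p,d=d,K=K,T=c['pose'])
w=C[200:265,170:245].reshape(-1,3);u=(w-FOOT)@B;n=(w-FOOT)@((Z-XR)/2**.5);l=(w-FOOT)@np.cross(Z,XR)
k=(abs(n-9)<14)&(abs(l)<25)&(u>-10)&(u<110)
print('along',np.percentile(u[k],[1,5,50,95,99]),'normal',np.percentile(n[k],[5,50,95]),'lat',np.percentile(l[k],[1,5,50,95,99]),k.sum())
cv2.imwrite('pics/r2.png',cv2.resize(p[170:280,140:290],(780,572),interpolation=cv2.INTER_CUBIC))
go(([420,200,300],None))"
```

```text
along [  0.40036405   6.47785984  62.86652704  98.77553823 100.64192146] normal [-1.95105495 11.95063279 18.34870326] lat [-17.76978277 -14.94071114   0.77412622  14.85482577  16.44462272] 312
t 9.0 tcp [525.6 419.1 166.9] rpy [ 179.8  -45.5 -119.7] q [  41.   79.    2.  -22.  142. -121.] gap 85.0
[[265.1, -17.1, 79.5], [0.0, 0.0, 0.0]]
```

View pics/r2.png

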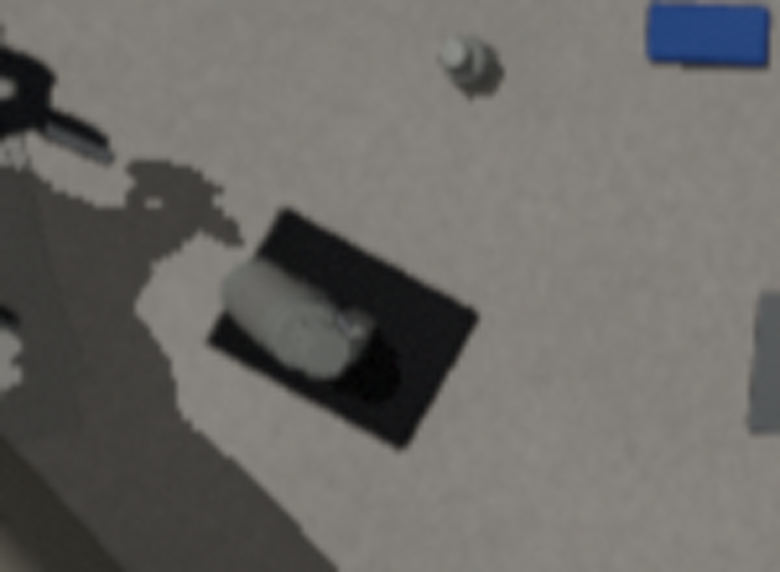

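The top view shows the bottle on the rods, foot end at (245,290) and cap end at (335,355). Depth gives 0 to 100 mm along the slope and 0 lateral, so it is seated well. Joint 3 is near its limit, so I back off inward and upward.

```bash
cat >> h.py <<'E'
Q2=frame(-B,Z-XR)
P2=FOOT+58*B-21*B
E
python3 -c "
from h import *
go(([480,330,320],frame(-Z,XR)))"
```

```text
t 9.0 tcp [525.6 419.1 166.9] rpy [ 179.8  -45.5 -119.7] q [  41.   79.    2.  -22.  142. -121.] gap 85.0
[[179.3, -4.4, -36.1], [0.0007, -0.7933, 0.006]]
```

Emit:
jog_arm([
  [[5,0,0],[0,0,0]],
  [[20,0,-3],[0,-0.05,0]],
  [[45,0,-8],[0,-0.15,0]],
  [[75,-1,-14],[0,-0.27,0]],
  [[105,-2,-20],[0,-0.4,0]],
  [[135,-3,-27],[0,-0.53,0]],
  [[160,-4,-33],[0,-0.66,0]],
  [[175,-4,-36],[0,-0.79,0]],
  [[179,-4,-36],[0,-0.793,0]],
  [[179,-4,-36],[0,-0.793,0.005]],
])

```text
time: 10.0
tool_pos: [480.5, 327.5, 321.9]
tcp_rot: [-179.6, 1.4, -120.3]
ft_force: [0.5, -0.3, 0.2]
finger_gap: 85.1
grip_force: 0.0
```

```bash
python3 -c "
from h import *
go(([440,255,320],frame(-Z,-XR)),(P2-110*(-B),Q2))"
```

```text
t 10.0 tcp [480.5 327.5 321.9] rpy [-179.6    1.4 -120.3] q [  29.    2.   82.    0.   95. -121.] gap 85.1
[[83.0, -1.6, -0.1], [0.0372, 0.0116, 3.1392]]
[[50.8, -0.8, 171.8], [1.1675, -0.0121, -2.9157]]
```

Emit:
jog_arm([
  [[8,0,0],[0,0,0.14]],
  [[16,0,0],[0,0,0.285]],
  [[24,0,0],[0,0,0.43]],
  [[32,0,0],[0,0,0.575]],
  [[40,0,0],[0,0,0.72]],
  [[48,0,0],[0,0,0.865]],
  [[56,0,0],[0,0,1.01]],
  [[64,0,0],[0,0,1.155]],
  [[72,0,0],[0,0,1.3]],
  [[80,0,0],[0,0,1.445]],
])

```text
time: 11.0
tool_pos: [441.9, 260.8, 317.8]
tcp_rot: [179.2, 0.4, 156.7]
ft_force: [-0.3, 0.7, -0.4]
finger_gap: 85.0
grip_force: 0.0
```

Emit:
jog_arm([
  [[0,0,0],[0,0,0.145]],
  [[0,0,0],[0,0,0.29]],
  [[0,0,0],[0,0,0.435]],
  [[0,0,0],[0,0,0.58]],
  [[0,0,0],[0,0,0.725]],
  [[0,0,0],[0,0,0.87]],
  [[0,0,0],[0,0,1.015]],
  [[0,0,0],[0,0,1.16]],
  [[0,0,0],[0,0,1.305]],
  [[0,0,0],[0,0,1.45]],
])

```text
time: 12.0
tool_pos: [442.1, 261.1, 317.7]
tcp_rot: [179.5, -0.8, 73.7]
ft_force: [-0.1, -0.6, 0.1]
finger_gap: 85.1
grip_force: 0.0
```

```bash
python3 -c "
from h import *
go((P2-110*(-B),Q2))"
```

```text
t 12.0 tcp [442.1 261.1 317.7] rpy [179.5  -0.8  73.7] q [25. -8. 92.  0. 95. 41.] gap 85.1
[[26.5, 7.5, 169.2], [-0.0885, 0.7674, 0.2308]]
```

Emit:
jog_arm([
  [[0,1,10],[-0.013,0.11,0.033]],
  [[0,2,25],[-0.025,0.219,0.066]],
  [[0,3,45],[-0.038,0.329,0.099]],
  [[5,4,65],[-0.05,0.438,0.132]],
  [[10,5,90],[-0.063,0.548,0.165]],
  [[15,6,115],[-0.076,0.658,0.198]],
  [[20,7,140],[-0.089,0.767,0.231]],
  [[26,7,160],[-0.089,0.767,0.231]],
  [[26,7,169],[-0.089,0.767,0.231]],
  [[26,7,169],[-0.089,0.767,0.231]],
])

```text
time: 13.0
tool_pos: [457.5, 286.4, 148.7]
tcp_rot: [-179.9, -45.0, 60.2]
ft_force: [-0.6, -0.2, 1.2]
finger_gap: 85.1
grip_force: 0.0
```

```bash
python3 -c "
from h import *
go((P2,Q2))"
```

```text
t 13.0 tcp [457.5 286.4 148.7] rpy [-179.9  -45.    60.2] q [  2. -28. 137.  48.  55.   9.] gap 85.1
[[0.4, 1.8, 110.1], [-0.0061, -0.0003, 0.0043]]
```

Emit:
jog_arm([
  [[0,1,20],[0,0,0]],
  [[0,2,40],[-0.006,0,0.004]],
  [[0,2,60],[-0.006,0,0.004]],
  [[0,2,80],[-0.006,0,0.004]],
  [[0,2,97],[-0.006,0,0.004]],
  [[0,2,107],[-0.006,0,0.004]],
  [[0,2,110],[-0.006,0,0.004]],
  [[0,2,110],[-0.006,0,0.004]],
])

```text
time: 13.8
tool_pos: [499.7, 353.6, 73.6]
tcp_rot: [179.7, -45.2, 60.1]
ft_force: [-0.3, 0.6, 0.4]
finger_gap: 85.0
grip_force: 0.0
```

Emit:
jog_arm([
  [[0,0,0],[0,0,0]],
  [[0,0,0],[0,0,0]],
  [[0,0,0],[0,0,0]],
  [[0,0,0],[0,0,0]],
  [[0,0,0],[0,0,0]],
  [[0,0,0],[0,0,0]],
  [[0,0,0],[0,0,0]],
  [[0,0,0],[0,0,0]],
  [[0,0,0],[0,0,0]],
], grip=20, force=40)

```text
time: 14.7
tool_pos: [498.6, 352.7, 72.8]
tcp_rot: [179.8, -45.2, 59.9]
ft_force: [-6.3, -4.0, 7.4]
finger_gap: 35.4
grip_force: 38.7
```

```bash
python3 -c "
from h import *
go((P2,Q2),(P2+110*B,Q2))"
```

```text
t 14.7 tcp [498.6 352.7  72.8] rpy [179.8 -45.2  59.9] q [ 12.  -7. 130.  58.  38.   0.] gap 35.4
[[-1.0, -1.1, 1.2], [0.0028, -0.0034, 0.001]]
[[-0.6, -0.8, -108.8], [0.0028, -0.0034, 0.001]]
```

Emit:
jog_arm([
  [[6,0,0],[0,0,0]],
  [[18,0,0],[0,0,0]],
  [[35,0,-5],[0,0,0]],
  [[55,0,-20],[0,0,0]],
  [[80,0,-45],[0,-0.06,0]],
  [[105,0,-75],[0,-0.18,0]],
  [[125,0,-100],[0,-0.3,0]],
  [[140,0,-115],[0,-0.42,0]],
  [[150,0,-125],[0,-0.54,0]],
  [[155,0,-130],[0,-0.64,0]],
])

```text
time: 15.7
tool_pos: [507.9, 368.0, 277.5]
tcp_rot: [179.6, -8.5, 59.7]
ft_force: [-0.1, -0.6, -0.9]
finger_gap: 35.2
grip_force: 39.9
```

```bash
python3 -c "
from h import *
go(([480,0,270],frame(-Z,yaw(49.5))),([541-30,-200,250],frame(-Z,yaw(49.5))))"
```

```text
t 15.7 tcp [507.9 368.  277.5] rpy [179.6  -8.5  59.7] q [29.  3. 85.  4. 84. 59.] gap 35.2
[[-329.5, 161.6, -40.4], [-0.007, -0.1477, 0.178]]
[[-487.8, 289.1, -42.9], [-0.007, -0.1477, 0.178]]
```

Emit:
jog_arm([
  [[-15,7,-2],[0,-0.02,0.02]],
  [[-45,22,-5],[-0.001,-0.04,0.045]],
  [[-82,40,-10],[-0.002,-0.06,0.07]],
  [[-122,60,-15],[-0.003,-0.08,0.09]],
  [[-162,80,-20],[-0.004,-0.1,0.11]],
  [[-202,100,-25],[-0.005,-0.12,0.13]],
  [[-242,120,-30],[-0.006,-0.13,0.15]],
  [[-282,139,-35],[-0.007,-0.14,0.165]],
  [[-312,154,-38],[-0.007,-0.148,0.178]],
  [[-330,162,-40],[-0.007,-0.148,0.178]],
])

```text
time: 16.7
tool_pos: [478.1, -4.0, 264.1]
tcp_rot: [-179.8, 0.0, 49.4]
ft_force: [-0.5, 0.7, -0.5]
finger_gap: 35.3
grip_force: 40.0
```

```bash
cat >> h.py <<'E'
QA=frame(-Z,yaw(49.5));YP=yaw(49.5)
E
python3 -c "
from h import *
go((AN+[0,0,138],QA))"
```

```text
t 16.7 tcp [478.1  -4.  264.1] rpy [-179.8    0.    49.4] q [ -7. -12. 101.   0.  91.  34.] gap 35.3
[[-107.4, 176.2, 113.5], [-0.0036, 0.0008, -0.0024]]
```

Emit:
jog_arm([
  [[-15,25,12],[-0.004,0,-0.002]],
  [[-35,58,35],[-0.004,0,-0.002]],
  [[-57,95,60],[-0.004,0,-0.002]],
  [[-80,132,85],[-0.004,0,-0.002]],
  [[-98,162,103],[-0.004,0,-0.002]],
  [[-107,176,113],[-0.004,0,-0.002]],
  [[-107,176,113],[-0.004,0,-0.002]],
  [[-107,176,113],[-0.004,0,-0.002]],
])

```text
time: 17.5
tool_pos: [542.5, -196.5, 150.8]
tcp_rot: [-179.9, 0.0, 49.6]
ft_force: [0.7, 0.9, -0.8]
finger_gap: 35.0
grip_force: 40.3
```

```bash
python3 -c "
from h import *
from bench import r
go((AN+[0,0,39],QA))
p,d=r.snapshot('top');q,e=r.snapshot('side')
f=lambda a:cv2.resize(a,(400,400),interpolation=cv2.INTER_CUBIC)
cv2.imwrite('pics/a1.png',np.hstack([f(p[160:250,350:440]),f(q[130:230,280:380])]))"
```

```text
t 17.5 tcp [ 542.5 -196.5  150.8] rpy [-179.9    0.    49.6] q [-25.   7.  94.   0.  79.  15.] gap 35.0
[[-3.3, 1.6, 99.8], [-0.0009, 0.0001, 0.0013]]
```

View pics/a1.png

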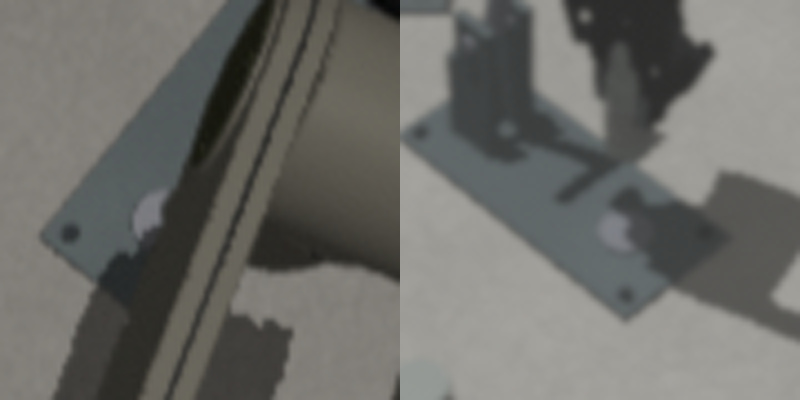

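In the side view the bottle hangs upright under the gripper with its foot near (636,150) of the picture, and the anvil disc is at (620,230). I check the foot position by casting a ray.

```bash
python3 -c "
from h import *
p,d,K,T=load('side0.npz')
print(pts([280+230/4,130+150/4],112.6,K,T), pts([280+221/4,130+230/4],12,K,T))"
```

```text
[[ 538.74763259 -193.31303959  112.6       ]] [[ 542.93115888 -200.00254593   12.        ]]
```

Emit:
jog_arm([
  [[-1,0.5,15],[0,0,0]],
  [[-2,1.5,35],[0,0,0]],
  [[-3,1.5,55],[0,0,0]],
  [[-3,1.5,72],[0,0,0]],
  [[-3,1.5,84],[0,0,0]],
  [[-3,1.5,90],[0,0,0]],
  [[-3,1.5,93],[0,0,0]],
  [[-3,1.5,95],[0,0,0]],
  [[-3,1.5,95],[0,0,0]],
  [[-3,1.5,95],[0,0,0]],
])

```text
time: 18.6
tool_pos: [543.4, -200.0, 57.2]
tcp_rot: [179.9, 0.0, 49.7]
ft_force: [-0.2, -0.1, -1.5]
finger_gap: 35.0
grip_force: 40.3
```

Emit:
jog_arm([
  [[0,0,1.5],[0,0,0]],
  [[0,0,3],[0,0,0]],
  [[0,0,4],[0,0,0]],
  [[0,0,5],[0,0,0]],
  [[0,0,5],[0,0,0]],
])

```text
time: 19.1
tool_pos: [542.9, -199.7, 51.5]
tcp_rot: [180.0, 0.0, 49.7]
ft_force: [-0.4, -0.3, -1.6]
finger_gap: 35.3
grip_force: 40.5
```

Emit:
jog_arm([
  [[0,0,0.7],[0,0,0]],
  [[0,0,1.4],[0,0,0]],
  [[0,0,1.4],[0,0,0]],
])

```text
time: 19.4
tool_pos: [543.0, -199.8, 51.3]
tcp_rot: [180.0, 0.0, 49.7]
ft_force: [-6.6, 2.0, 11.0]
finger_gap: 35.1
grip_force: 41.7
```

Emit:
jog_arm([
  [[0,0,-0.6],[0,0,0]],
  [[0,0,-0.6],[0,0,0]],
])

```text
time: 19.6
tool_pos: [543.1, -199.9, 51.4]
tcp_rot: [179.9, 0.0, 49.7]
ft_force: [-3.7, 0.5, 6.9]
finger_gap: 35.0
grip_force: 40.8
```

Emit:
jog_arm([
  [[0,0,0],[0,0,0]],
  [[0,0,0],[0,0,0]],
  [[0,0,0],[0,0,0]],
  [[0,0,0],[0,0,0]],
  [[0,0,0],[0,0,0]],
  [[0,0,0],[0,0,0]],
  [[0,0,0],[0,0,0]],
], grip=85)

```text
time: 20.3
tool_pos: [542.9, -199.7, 50.6]
tcp_rot: [180.0, 0.0, 49.7]
ft_force: [-0.3, -0.7, -0.8]
finger_gap: 85.1
grip_force: 0.0
```

Emit:
jog_arm([
  [[0,0,-10],[0,0,0]],
  [[0,0,-30],[0,0,0]],
  [[0,0,-60],[0,0,0]],
  [[0,0,-95],[0,0,0]],
  [[0,-20,-135],[0,0,0]],
  [[0,-50,-170],[0,0,0]],
  [[0,-90,-190],[0,0,0]],
  [[0,-130,-200],[0,0,0]],
  [[0,-160,-205],[0,0,0]],
  [[0,-170,-205],[0,0,0]],
])

```text
time: 21.3
tool_pos: [412.4, -88.4, 257.7]
tcp_rot: [179.8, -0.1, 49.7]
ft_force: [0.0, -0.9, 0.5]
finger_gap: 84.8
grip_force: 0.0
```

```bash
python3 -c "
from h import *
from bench import r
go((AN,QA))
p,d=r.snapshot('top');q,e=r.snapshot('side')
T=r.camera_params('side')['pose'];_,_,K,_=load('side0.npz');C=cloud(e,K,T)
w=C[130:230,280:380].reshape(-1,3);k=(w[:,2]>30)&(w[:,2]<125)&(np.hypot(*(w[:,:2]-AN[:2]).T)<45)
w=w[k];print(w.min(0),w.max(0),k.sum())
for a,b in((25,55),(55,85),(85,115)):
    v=w[(w[:,2]>a)&(w[:,2]<b)];print(a,(v[:,0].min()+v[:,0].max())/2,v[:,0].ptp() if 0 else v[:,0].max()-v[:,0].min(),v[:,1].max())
f=lambda a:cv2.resize(a,(400,400),interpolation=cv2.INTER_CUBIC)
cv2.imwrite('pics/a2.png',np.hstack([f(p[160:250,350:440]),f(q[130:230,280:380])]))"
```

```text
t 21.3 tcp [412.4 -88.4 257.7] rpy [ 1.798e+02 -1.000e-01  4.970e+01] q [-19. -22. 110.  -0.  92.  21.] gap 84.8
[[-2.0, 169.8, 246.3], [0.0036, -0.0011, 0.0041]]
[ 525.30456523 -214.02346339   31.62485228] [ 560.86167558 -178.98412912  118.94528503] 258
25 542.7530510194724 34.89697158831234 -179.9106482788403
55 543.5372543497904 34.64884245567657 -178.9841291150019
85 542.805013017937 31.395110074008358 -179.77833361396506
```

View pics/a2.png

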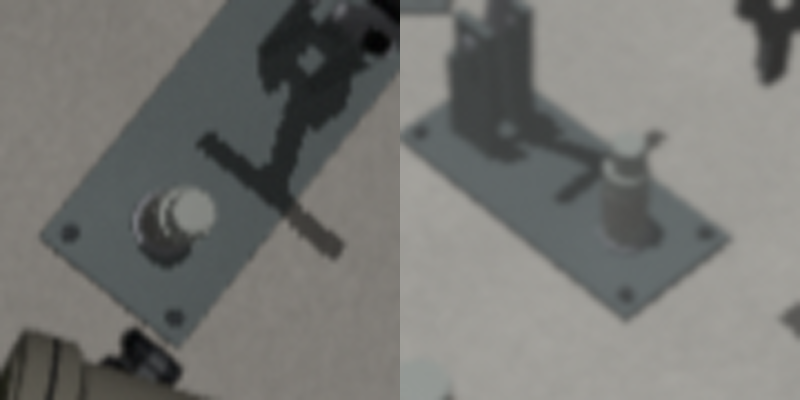

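The bottle stands upright on the anvil, at (190,215) in the left half and (625,190) in the right half; depth puts it near (543,-198). Next is the lever bar's left half, approached from above.

```bash
cat >> h.py <<'E'
HI=np.array([542.,-199.8,0])+150*XP+128*Z
def bar(th,off=34,tilt=0):
    "tcp pose holding the bar at lever angle th (0 raised), tool tilted forward by tilt (rad)"
    a=np.radians(78)-th
    c=HI+220*(-XP*np.cos(a)+Z*np.sin(a))+off*YP
    z=-Z*np.cos(tilt)+XP*np.sin(tilt)
    return c+17*z,frame(z,YP)
E
python3 -c "
from h import *
P,Q=bar(0);print(P)
go(([460,-100,430],Q),(P+[0,0,90],Q),(P,Q))"
```

```text
[ 643.36072468 -241.65727922  326.19247216]
t 21.4 tcp [413.1 -89.1 256.6] rpy [179.8  -0.   49.7] q [-19. -22. 109.  -0.  92.  21.] gap 84.7
[[22.1, 43.3, -173.3], [0.0027, -0.0005, 0.004]]
[[32.5, 274.8, -158.9], [0.0027, -0.0005, 0.004]]
[[32.5, 274.5, -68.9], [0.0027, -0.0005, 0.004]]
```

Emit:
jog_arm([
  [[5,10,-35],[0.003,0,0.004]],
  [[11,22,-80],[0.003,0,0.004]],
  [[17,33,-125],[0.003,0,0.004]],
  [[22,50,-160],[0.003,0,0.004]],
  [[24,85,-170],[0.003,0,0.004]],
  [[26,125,-170],[0.003,0,0.004]],
  [[28,165,-168],[0.003,0,0.004]],
  [[30,205,-165],[0.003,0,0.004]],
  [[32,245,-160],[0.003,0,0.004]],
  [[32,275,-159],[0.003,0,0.004]],
], grip=55)

```text
time: 22.4
tool_pos: [645.4, -245.5, 411.3]
tcp_rot: [-179.7, 0.1, 49.4]
ft_force: [0.3, 0.1, -0.2]
finger_gap: 54.7
grip_force: 0.0
```

```bash
python3 -c "
from h import *
P,Q=bar(0)
go((P,Q))
from bench import r
p,d=r.snapshot('top');c=r.camera_params('top');_,_,K,_=load('top0.npz');C=cloud(d,K,c['pose'])
q,e=r.snapshot('side')
f=lambda a:cv2.resize(a,(400,400),interpolation=cv2.INTER_CUBIC)
cv2.imwrite('pics/b1.png',np.hstack([f(p[110:230,390:510]),f(q[40:180,250:390])]))"
```

```text
t 22.4 tcp [ 645.4 -245.5  411.3] rpy [-1.797e+02  1.000e-01  4.940e+01] q [-25.  23.  48.   0. 109.  16.] gap 54.7
[[1.7, -3.6, 85.1], [-0.0051, 0.0014, -0.0019]]
```

View pics/b1.png

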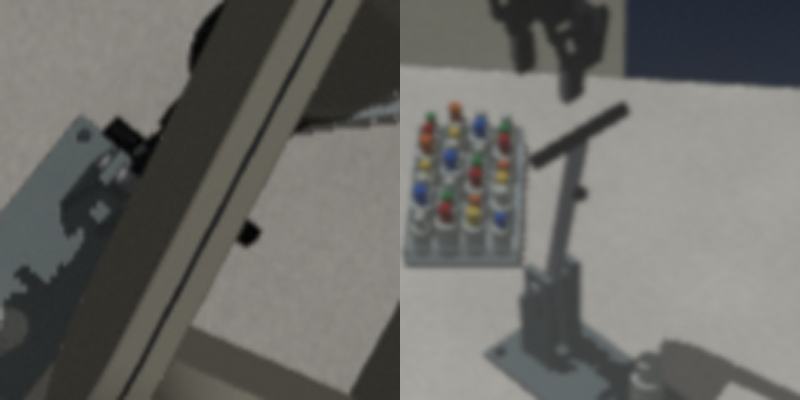

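The side view shows the lever raised, with its bar running from (535,160) to (625,108) and the open fingers above it. I lower them and close on the bar.

Emit:
jog_arm([
  [[2,-4,15],[-0.005,0,-0.002]],
  [[2,-4,35],[-0.005,0,-0.002]],
  [[2,-4,55],[-0.005,0,-0.002]],
  [[2,-4,72],[-0.005,0,-0.002]],
  [[2,-4,82],[-0.005,0,-0.002]],
  [[2,-4,85],[-0.005,0,-0.002]],
  [[2,-4,85],[-0.005,0,-0.002]],
])

```text
time: 23.2
tool_pos: [641.6, -239.0, 329.6]
tcp_rot: [179.9, 0.0, 49.6]
ft_force: [-1.0, -0.7, -0.0]
finger_gap: 54.9
grip_force: 0.0
```

Emit:
jog_arm([
  [[0,0,0],[0,0,0]],
  [[0,0,0],[0,0,0]],
  [[0,0,0],[0,0,0]],
  [[0,0,0],[0,0,0]],
  [[0,0,0],[0,0,0]],
  [[0,0,0],[0,0,0]],
  [[0,0,0],[0,0,0]],
  [[0,0,0],[0,0,0]],
], grip=5, force=40)

```text
time: 24.0
tool_pos: [642.0, -238.9, 330.9]
tcp_rot: [179.7, -0.0, 49.6]
ft_force: [-0.8, -0.2, 4.4]
finger_gap: 14.4
grip_force: 39.4
```

```bash
python3 -c "
from h import *
P,Q=bar(0)
N=20
s,p,R=state();D=p-P
print('off',D.round(1))
go(*[(bar(1.36*i/N,34,.785*i/N)[0],bar(1.36*i/N,34,.785*i/N)[1]) for i in range(1,11)])"
```

```text
off [-1.4  2.8  4.7]
t 24.0 tcp [ 642.  -238.9  330.9] rpy [179.7  -0.   49.6] q [-25.  20.  61.  -0.  99.  16.] gap 14.4
[[-1.2, -11.0, 8.3], [-0.0349, -0.0002, 0.0011]]
[[-1.2, -24.6, 12.7], [-0.0741, -0.0003, 0.0011]]
[[-1.2, -37.9, 18.2], [-0.1134, -0.0003, 0.0011]]
[[-1.2, -50.7, 24.5], [-0.1526, -0.0003, 0.0011]]
[[-1.1, -63.1, 31.7], [-0.1919, -0.0003, 0.0011]]
[[-1.1, -75.0, 39.7], [-0.2311, -0.0003, 0.0011]]
[[-1.1, -86.3, 48.6], [-0.2704, -0.0004, 0.0011]]
[[-1.1, -96.9, 58.2], [-0.3096, -0.0004, 0.0011]]
[[-1.1, -106.9, 68.5], [-0.3489, -0.0004, 0.0011]]
[[-1.1, -116.1, 79.5], [-0.3881, -0.0004, 0.0011]]
```

```bash
sed -i 's/return c+17\*z/return c+12.3*z-1.5*XP/' h.py; python3 -c "
from h import *
N=20
go(*[bar(1.36*i/N,34,.785*i/N) for i in range(1,11)])"
```

```text
t 24.0 tcp [ 642.  -238.9  330.9] rpy [179.7  -0.   49.6] q [-25.  20.  61.  -0.  99.  16.] gap 14.4
[[-1.2, -12.7, 3.6], [-0.0349, -0.0002, 0.0011]]
[[-1.2, -26.5, 8.0], [-0.0741, -0.0003, 0.0011]]
[[-1.2, -39.9, 13.5], [-0.1134, -0.0003, 0.0011]]
[[-1.1, -52.9, 19.8], [-0.1526, -0.0003, 0.0011]]
[[-1.1, -65.5, 27.1], [-0.1919, -0.0003, 0.0011]]
[[-1.1, -77.5, 35.1], [-0.2311, -0.0003, 0.0011]]
[[-1.1, -89.0, 44.0], [-0.2704, -0.0004, 0.0011]]
[[-1.1, -99.8, 53.7], [-0.3096, -0.0004, 0.0011]]
[[-1.1, -110.0, 64.1], [-0.3489, -0.0004, 0.0011]]
[[-1.1, -119.4, 75.2], [-0.3881, -0.0004, 0.0011]]
```

Emit:
jog_arm([
  [[0,-5,1.2],[-0.015,0,0]],
  [[0,-13,3.6],[-0.035,0,0]],
  [[0,-26.5,8],[-0.074,0,0]],
  [[0,-40,13.5],[-0.113,0,0]],
  [[0,-53,20],[-0.153,0,0]],
  [[0,-65.5,27],[-0.192,0,0]],
  [[0,-65.5,27],[-0.192,0,0]],
])

```text
time: 24.7
tool_pos: [590.3, -194.6, 302.2]
tcp_rot: [168.9, 0.0, 49.6]
ft_force: [-0.1, 1.3, 2.5]
finger_gap: 14.8
grip_force: 40.4
```

```bash
python3 -c "
from h import *
s,p,R=state();print(s['ft_force'],R.inv().apply(s['ft_force']))
P,Q=bar(.34,34,.196);print((p-P).round(1))
N=20
go(*[bar(1.36*i/N,34,.785*i/N) for i in range(6,15)])"
```

```text
[-0.05410853  1.33426666  2.46582318] [ 0.98069422 -0.4114205  -2.59469675]
[-1.1  2.7 -1.3]
t 24.7 tcp [ 590.3 -194.6  302.2] rpy [168.9   0.   49.6] q [-21.  -0.  87.  -4.  83.  20.] gap 14.8
[[-1.3, -10.5, 4.8], [-0.0409, -0.0002, 0.0024]]
[[-1.3, -23.5, 11.4], [-0.0802, -0.0002, 0.0024]]
[[-1.2, -35.9, 18.9], [-0.1194, -0.0002, 0.0024]]
[[-1.2, -47.9, 27.2], [-0.1587, -0.0003, 0.0024]]
[[-1.2, -59.2, 36.2], [-0.1979, -0.0003, 0.0024]]
[[-1.1, -69.9, 46.1], [-0.2372, -0.0004, 0.0024]]
[[-1.1, -79.9, 56.7], [-0.2764, -0.0004, 0.0023]]
[[-1.1, -89.1, 67.9], [-0.3157, -0.0005, 0.0023]]
[[-1.1, -97.6, 79.8], [-0.3549, -0.0005, 0.0023]]
```

Emit:
jog_arm([
  [[0,-5,2.2],[-0.02,0,0]],
  [[0,-11.5,5],[-0.041,0,0]],
  [[0,-24,11.4],[-0.08,0,0]],
  [[0,-36.5,19],[-0.119,0,0]],
  [[0,-48.5,27],[-0.159,0,0]],
  [[0,-60,36],[-0.198,0,0]],
  [[0,-70.5,46],[-0.237,0,0]],
  [[0,-80.5,57],[-0.276,0,0]],
  [[0,-89.5,68],[-0.316,0,0]],
  [[0,-98,80],[-0.355,0,0]],
])

```text
time: 25.7
tool_pos: [531.2, -144.0, 206.6]
tcp_rot: [148.3, -0.1, 49.6]
ft_force: [3.4, -4.1, 0.8]
finger_gap: 14.5
grip_force: 41.5
```

```bash
python3 -c "
from h import *
s,p,R=state();print(s['ft_force'],R.inv().apply(s['ft_force']))
P,Q=bar(.952,34,.55);print((p-P).round(1))
N=20
go(*[bar(1.36*i/N,34,.785*i/N) for i in (14,15,16,17,18,18.5,19,19.5,20)])"
```

```text
[ 3.42265162 -4.13467599  0.81520413] [-0.92716819  4.92614476  2.08521087]
[ 2.8 -0.5  1.6]
t 25.7 tcp [ 531.2 -144.   206.6] rpy [ 1.483e+02 -1.000e-01  4.960e+01] q [-11. -25. 123. -18.  56.  37.] gap 14.5
[[-1.4, -2.9, 0.0], [0.0041, -0.0016, 0.0005]]
[[-1.4, -14.4, 9.0], [-0.0351, -0.0016, 0.0005]]
[[-1.4, -25.3, 18.7], [-0.0744, -0.0016, 0.0005]]
[[-1.4, -35.5, 29.1], [-0.1136, -0.0017, 0.0004]]
[[-1.4, -44.9, 40.3], [-0.1529, -0.0017, 0.0004]]
[[-1.5, -49.3, 46.1], [-0.1725, -0.0017, 0.0004]]
[[-1.5, -53.6, 52.0], [-0.1921, -0.0017, 0.0004]]
[[-1.5, -57.6, 58.1], [-0.2118, -0.0017, 0.0003]]
[[-1.5, -61.4, 64.4], [-0.2314, -0.0017, 0.0003]]
```

```bash
python3 -c "
from h import *
N=20
go(*[bar(1.36*i/N,34,.57) for i in (14.5,15,16,17,18,18.5,19,19.5,20)])"
```

```text
t 25.7 tcp [ 531.2 -144.   206.6] rpy [ 1.483e+02 -1.000e-01  4.960e+01] q [-11. -25. 123. -18.  56.  37.] gap 14.5
[[-1.4, -8.7, 4.4], [-0.0164, -0.0016, 0.0005]]
[[-1.4, -14.7, 9.0], [-0.0164, -0.0016, 0.0005]]
[[-1.4, -26.0, 18.7], [-0.0164, -0.0016, 0.0005]]
[[-1.4, -36.7, 29.2], [-0.0164, -0.0016, 0.0005]]
[[-1.4, -46.6, 40.4], [-0.0164, -0.0016, 0.0005]]
[[-1.5, -51.3, 46.3], [-0.0164, -0.0016, 0.0005]]
[[-1.5, -55.7, 52.3], [-0.0164, -0.0016, 0.0005]]
[[-1.5, -60.0, 58.4], [-0.0164, -0.0016, 0.0005]]
[[-1.5, -64.0, 64.7], [-0.0164, -0.0016, 0.0005]]
```

Emit:
jog_arm([
  [[0,-6,4.4],[-0.008,0,0]],
  [[0,-12,9],[-0.016,0,0]],
  [[0,-23.5,18.7],[-0.016,0,0]],
  [[0,-34,29],[-0.016,0,0]],
  [[0,-44,40.4],[-0.016,0,0]],
  [[0,-48.5,46.3],[-0.016,0,0]],
  [[0,-48.5,46.3],[-0.016,0,0]],
])

```text
time: 26.4
tool_pos: [518.2, -133.0, 140.6]
tcp_rot: [147.6, -0.0, 49.6]
ft_force: [3.1, 1.3, 3.6]
finger_gap: 14.4
grip_force: 42.8
```

```bash
python3 -c "
from h import *
s,p,R=state();print(s['ft_force'],R.inv().apply(s['ft_force']))
P,Q=bar(.068*18.5,34,.57);print((p-P).round(1))
N=20
go(*[bar(1.36*i/N,34,.57) for i in (19,19.5,20)])"
```

```text
[3.06732087 1.26731048 3.644607  ] [ 2.95510638  3.23129655 -2.26357291]
[ 2.5 -0.4  0.2]
t 26.4 tcp [ 518.2 -133.   140.6] rpy [147.6  -0.   49.6] q [ -9. -24. 130. -22.  48.  42.] gap 14.4
[[-1.3, -6.5, 5.0], [-0.0039, -0.001, 0.0009]]
[[-1.3, -10.9, 11.1], [-0.0039, -0.001, 0.0009]]
[[-1.3, -15.0, 17.3], [-0.0039, -0.001, 0.0009]]
```

Emit:
jog_arm([
  [[0,-3,2.5],[0,0,0]],
  [[0,-5.5,5],[0,0,0]],
  [[0,-8,8],[0,0,0]],
  [[0,-10,11],[0,0,0]],
  [[0,-12,14],[0,0,0]],
  [[0,-14,17],[0,0,0]],
  [[0,-14.5,18],[0,0,0]],
  [[0,-14.5,18],[0,0,0]],
])

```text
time: 27.2
tool_pos: [517.1, -132.1, 119.7]
tcp_rot: [147.4, -0.0, 49.6]
ft_force: [3.1, -2.3, 6.7]
finger_gap: 14.3
grip_force: 42.8
```

```bash
python3 -c "
from h import *
from bench import r
s,p,R=state();print(s['ft_force'],R.inv().apply(s['ft_force']))
P,Q=bar(1.36,34,.57);print((p-P).round(1))
go(bar(1.36,34,.57))
q,e=r.snapshot('side');cv2.imwrite('pics/l1.png',cv2.resize(q[120:220,270:390],(720,600),interpolation=cv2.INTER_CUBIC))"
```

```text
[ 3.06495407 -2.25223373  6.70438885] [ 0.27990166  6.80824599 -3.60343887]
[ 2.4 -0.2  1.7]
t 27.2 tcp [ 517.1 -132.1  119.7] rpy [147.4  -0.   49.6] q [ -9. -23. 131. -23.  46.  44.] gap 14.3
[[-1.4, -2.6, 0.4], [-0.0009, -0.0012, 0.0004]]
```

View pics/l1.png

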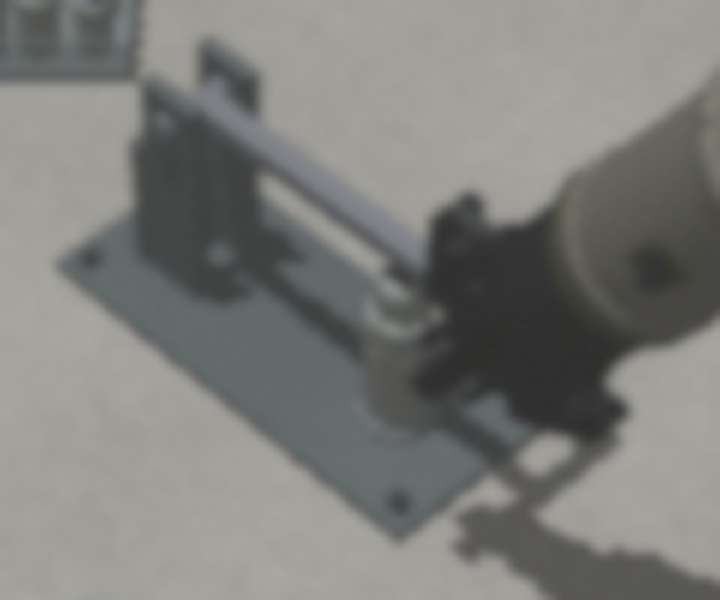

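The side view shows the lever arm level with its pad on the cap, from about (385,265) to (410,290), and the bottle upright. I push a little further to feel the lower stop.

Emit:
jog_arm([
  [[0,-0.5,0.8],[0,0,0]],
  [[0,-1.1,1.7],[0,0,0]],
  [[0,-1.6,2.5],[0,0,0]],
  [[0,-1.6,2.5],[0,0,0]],
])

```text
time: 27.65
tool_pos: [517.2, -132.1, 117.1]
tcp_rot: [147.4, -0.0, 49.5]
ft_force: [-1.0, 1.3, 13.0]
finger_gap: 14.3
grip_force: 43.6
```

Emit:
jog_arm([
  [[0,-0.5,0.8],[0,0,0]],
  [[0,-1.1,1.7],[0,0,0]],
  [[0,-1.6,2.5],[0,0,0]],
  [[0,-1.6,2.5],[0,0,0]],
])

```text
time: 28.05
tool_pos: [517.5, -132.2, 115.8]
tcp_rot: [147.3, -0.1, 49.5]
ft_force: [-18.6, 7.2, 30.9]
finger_gap: 14.2
grip_force: 46.5
```

```bash
python3 -c "
from h import *
s,p,R=state();print(s['ft_force'])
P,Q=bar(1.36,34,.57);print((p-P).round(1))
from bench import r
q,e=r.snapshot('side');T=r.camera_params('side')['pose'];_,_,K,_=load('side0.npz');C=cloud(e,K,T)
w=C[120:220,270:390].reshape(-1,3);o=w-HI;x=o@XP;y=o@YP
k=(abs(y)<6)&(x<-30)&(x>-130)&(o[:,2]>-25)
print(k.sum(),np.polyfit(x[k],o[k,2],1))"
```

```text
[-18.60868132   7.15680671  30.94690726]
[ 2.7 -0.3 -2.1]
112 [7.34348936e-03 7.48623041e+00]
```

The lower stop is reached: 31 N, and the arm is level within 0.01 rad. I now ease the lever back up along the same arc.

```bash
python3 -c "
from h import *
go(*[bar(.068*i,34,.57) for i in (20,19.5,19,18.5,18,17.5,17,16.5,16,15.5,15,14.5,14)])"
```

```text
t 28.1 tcp [ 517.5 -132.1  115.8] rpy [ 1.473e+02 -1.000e-01  4.950e+01] q [ -9. -22. 131. -24.  45.  45.] gap 13.9
[[-1.5, -0.8, -3.0], [0.0002, -0.0009, -0.0002]]
[[-1.5, 3.4, -9.2], [0.0002, -0.0009, -0.0002]]
[[-1.5, 7.7, -15.3], [0.0002, -0.0009, -0.0002]]
[[-1.5, 12.3, -21.2], [0.0002, -0.0009, -0.0002]]
[[-1.5, 17.1, -27.0], [0.0002, -0.0009, -0.0002]]
[[-1.5, 22.0, -32.6], [0.0002, -0.0009, -0.0002]]
[[-1.5, 27.2, -38.0], [0.0002, -0.0009, -0.0002]]
[[-1.5, 32.5, -43.3], [0.0002, -0.0009, -0.0002]]
[[-1.5, 38.0, -48.4], [0.0002, -0.0009, -0.0002]]
[[-1.5, 43.7, -53.2], [0.0002, -0.0009, -0.0002]]
[[-1.5, 49.5, -57.9], [0.0002, -0.0009, -0.0002]]
[[-1.5, 55.5, -62.4], [0.0002, -0.0009, -0.0002]]
[[-1.5, 61.6, -66.7], [0.0002, -0.0009, -0.0002]]
```

Emit:
jog_arm([
  [[0,0,-1.5],[0,0,0]],
  [[0,1,-4],[0,0,0]],
  [[0,4,-9],[0,0,0]],
  [[0,8,-15],[0,0,0]],
  [[0,13,-21],[0,0,0]],
  [[0,18,-27],[0,0,0]],
  [[0,23,-32.5],[0,0,0]],
  [[0,28,-38],[0,0,0]],
  [[0,33,-43.3],[0,0,0]],
  [[0,38.5,-48.4],[0,0,0]],
])

```text
time: 29.1
tool_pos: [522.7, -136.8, 175.6]
tcp_rot: [147.3, -0.1, 49.6]
ft_force: [21.2, -10.7, -5.9]
finger_gap: 14.3
grip_force: 40.2
```

```bash
python3 -c "
from h import *
s,p,R=state();print(s['ft_force'])
go(*[bar(.068*i,34,min(.57,.785*i/20)) for i in (16,15.5,15,14.5,14,13.5,13,12.5,12,11.5,11)])"
```

```text
[ 21.21589875 -10.72349576  -5.94660335]
t 29.1 tcp [ 522.7 -136.8  175.6] rpy [ 1.473e+02 -1.000e-01  4.960e+01] q [ -9. -26. 127. -21.  52.  40.] gap 14.3
[[-1.4, -0.2, -1.8], [0.0009, -0.0019, 0.0001]]
[[-1.3, 5.5, -6.7], [0.0009, -0.0019, 0.0001]]
[[-1.3, 11.3, -11.4], [0.0009, -0.0019, 0.0001]]
[[-1.3, 17.3, -15.8], [0.0018, -0.0019, 0.0001]]
[[-1.3, 23.2, -20.1], [0.0214, -0.0019, 0.0002]]
[[-1.3, 29.2, -24.2], [0.0411, -0.0019, 0.0002]]
[[-1.3, 35.4, -28.0], [0.0607, -0.0019, 0.0002]]
[[-1.3, 41.7, -31.7], [0.0803, -0.0019, 0.0002]]
[[-1.3, 48.1, -35.1], [0.0999, -0.0019, 0.0002]]
[[-1.3, 54.7, -38.3], [0.1196, -0.0019, 0.0003]]
[[-1.3, 61.3, -41.2], [0.1392, -0.0019, 0.0003]]
```

Emit:
jog_arm([
  [[0,3,1],[0,0,0]],
  [[0,8,-3.5],[0,0,0]],
  [[0,14,-8],[0,0,0]],
  [[0,20,-12.5],[0.002,0,0]],
  [[0,26,-16.7],[0.021,0,0]],
  [[0,32,-20.8],[0.041,0,0]],
  [[0,38,-24.6],[0.061,0,0]],
  [[0,44.4,-28.3],[0.08,0,0]],
  [[0,50.8,-31.7],[0.1,0,0]],
  [[0,57.4,-35],[0.12,0,0]],
])

```text
time: 30.1
tool_pos: [541.4, -153.0, 232.2]
tcp_rot: [154.9, 0.0, 49.6]
ft_force: [-12.4, 12.4, 10.8]
finger_gap: 14.4
grip_force: 44.3
```

```bash
python3 -c "
from h import *
s,p,R=state();print(s['ft_force'])
go(*[bar(.068*i,34,min(.57,.785*i/20)) for i in (11.5,11,10.5,10,9.5,9,8.5,8,7.5,7,6.5)])"
```

```text
[-12.42578444  12.41851237  10.81314468]
t 30.1 tcp [ 541.4 -153.   232.2] rpy [154.9   0.   49.6] q [-14. -20. 114. -12.  63.  30.] gap 14.4
[[-1.2, 2.7, -4.4], [-0.0132, -0.0001, 0.0011]]
[[-1.3, 8.9, -8.2], [0.0064, -0.0001, 0.0011]]
[[-1.3, 15.2, -11.8], [0.0261, -0.0001, 0.0011]]
[[-1.3, 21.7, -15.2], [0.0457, -0.0001, 0.0011]]
[[-1.3, 28.2, -18.4], [0.0653, -0.0001, 0.0011]]
[[-1.3, 34.9, -21.3], [0.0849, -0.0001, 0.0011]]
[[-1.3, 41.6, -24.0], [0.1046, -0.0, 0.0011]]
[[-1.3, 48.4, -26.5], [0.1242, -0.0, 0.0011]]
[[-1.3, 55.4, -28.7], [0.1438, -0.0, 0.0011]]
[[-1.3, 62.3, -30.7], [0.1634, -0.0, 0.0011]]
[[-1.3, 69.4, -32.5], [0.1831, -0.0, 0.0011]]
```

Emit:
jog_arm([
  [[0,2,-2.5],[0.01,0,0]],
  [[0,6,-5.5],[0.02,0,0]],
  [[0,11.5,-9],[0.04,0,0]],
  [[0,18,-12.5],[0.06,0,0]],
  [[0,24.5,-15.7],[0.08,0,0]],
  [[0,31.2,-18.6],[0.098,0,0]],
  [[0,37.9,-21.3],[0.118,0,0]],
  [[0,44.7,-23.8],[0.137,0,0]],
  [[0,51.7,-26],[0.157,0,0]],
  [[0,58.6,-28],[0.177,0,0]],
])

```text
time: 31.1
tool_pos: [573.7, -180.8, 283.1]
tcp_rot: [164.8, 0.0, 49.6]
ft_force: [0.5, 4.4, 1.9]
finger_gap: 14.7
grip_force: 43.0
```

```bash
python3 -c "
from h import *
s,p,R=state();print(s['ft_force'])
go(*[bar(.068*i,34,min(.57,.785*i/20)) for i in (7,6.5,6,5.5,5,4.5,4,3.5,3,2.5,2)])"
```

```text
[0.47554417 4.42005063 1.9180189 ]
t 31.1 tcp [ 573.7 -180.8  283.1] rpy [164.8   0.   49.6] q [-19.  -7.  95.  -6.  77.  22.] gap 14.7
[[-1.1, 1.7, -3.1], [-0.0097, 0.0, 0.0013]]
[[-1.1, 8.3, -6.0], [0.0099, 0.0, 0.0013]]
[[-1.1, 15.1, -8.7], [0.0295, 0.0001, 0.0013]]
[[-1.1, 21.9, -11.2], [0.0492, 0.0001, 0.0013]]
[[-1.1, 28.8, -13.4], [0.0688, 0.0001, 0.0013]]
[[-1.1, 35.8, -15.4], [0.0884, 0.0001, 0.0013]]
[[-1.1, 42.8, -17.2], [0.108, 0.0001, 0.0013]]
[[-1.1, 49.9, -18.7], [0.1277, 0.0001, 0.0013]]
[[-1.1, 57.0, -19.9], [0.1473, 0.0001, 0.0013]]
[[-1.2, 64.2, -20.9], [0.1669, 0.0001, 0.0013]]
[[-1.2, 71.4, -21.7], [0.1865, 0.0002, 0.0013]]
```

Forces are low. I keep going up.

Emit:
jog_arm([
  [[0,6.5,-3],[0.02,0,0]],
  [[0,13.3,-5.7],[0.04,0,0]],
  [[0,20,-8.2],[0.059,0,0]],
  [[0,27,-10.4],[0.078,0,0]],
  [[0,34,-12.4],[0.098,0,0]],
  [[0,41,-14.2],[0.118,0,0]],
  [[0,48,-15.7],[0.137,0,0]],
  [[0,55,-17],[0.157,0,0]],
  [[0,62,-18],[0.177,0,0]],
  [[0,62,-18],[0.177,0,0]],
])

```text
time: 32.1
tool_pos: [616.2, -217.1, 317.3]
tcp_rot: [174.9, 0.0, 49.5]
ft_force: [1.0, 2.4, 3.7]
finger_gap: 14.6
grip_force: 43.9
```

```bash
python3 -c "
from h import *
s,p,R=state();print(s['ft_force'])
go(*[bar(.068*i,34,min(.57,.785*i/20)) for i in (2.5,2,1.5,1,.5,0)],([642,-238.9,330.9],bar(0)[1]))"
```

```text
[0.95850176 2.44198744 3.7075827 ]
t 32.1 tcp [ 616.2 -217.1  317.3] rpy [174.9   0.   49.5] q [-23.  10.  74.  -2.  91.  17.] gap 14.6
[[-1.0, 0.8, -2.8], [-0.0089, 0.0, 0.0007]]
[[-1.0, 7.8, -4.8], [0.0108, 0.0, 0.0007]]
[[-1.0, 14.8, -6.6], [0.0304, 0.0, 0.0007]]
[[-1.0, 21.9, -8.1], [0.05, 0.0, 0.0007]]
[[-1.0, 29.0, -9.4], [0.0696, 0.0, 0.0007]]
[[-1.0, 36.2, -10.4], [0.0893, 0.0001, 0.0007]]
[[0.2, 34.9, -10.5], [0.0893, 0.0001, 0.0007]]
```

Emit:
jog_arm([
  [[0,6,-1.8],[0.02,0,0]],
  [[0,13,-3.6],[0.036,0,0]],
  [[0,19,-5],[0.053,0,0]],
  [[0,25,-6.3],[0.068,0,0]],
  [[0,30,-7.3],[0.083,0,0]],
  [[0,33,-8],[0.089,0,0]],
  [[0,34,-8],[0.089,0,0]],
  [[0,34,-8],[0.089,0,0]],
])

```text
time: 32.9
tool_pos: [640.9, -238.4, 327.5]
tcp_rot: [179.9, 0.1, 49.6]
ft_force: [3.0, 0.6, -3.1]
finger_gap: 14.3
grip_force: 43.6
```

Nearly there, so I nudge 2 mm further to feel the upper stop.

Emit:
jog_arm([
  [[0,1,-0.2],[0,0,0]],
  [[0,2,-0.4],[0,0,0]],
  [[0,2,-0.4],[0,0,0]],
])

```text
time: 33.2
tool_pos: [642.2, -239.6, 328.0]
tcp_rot: [179.9, 0.1, 49.6]
ft_force: [0.7, -0.3, -6.4]
finger_gap: 14.1
grip_force: 43.3
```

Emit:
jog_arm([
  [[0,1,0.5],[0,0,0]],
  [[0,2,0.5],[0,0,0]],
  [[0,3,0.5],[0,0,0]],
  [[0,3,0.5],[0,0,0]],
])

```text
time: 33.6
tool_pos: [644.2, -241.3, 328.7]
tcp_rot: [180.0, 0.0, 49.6]
ft_force: [-4.8, 3.8, -1.8]
finger_gap: 14.6
grip_force: 43.5
```

Emit:
jog_arm([
  [[0,0,0],[0,0,0]],
  [[0,0,0],[0,0,0]],
  [[0,0,0],[0,0,0]],
  [[0,0,0],[0,0,0]],
  [[0,0,0],[0,0,0]],
], grip=55)

```text
time: 34.1
tool_pos: [645.1, -241.7, 328.8]
tcp_rot: [179.8, 0.0, 49.6]
ft_force: [0.0, 0.3, 0.4]
finger_gap: 55.1
grip_force: 0.0
```

Emit:
jog_arm([
  [[0,0,-10],[0,0,0]],
  [[0,0,-30],[0,0,0]],
  [[0,0,-60],[0,0,0]],
  [[0,0,-90],[0,0,0]],
  [[0,-30,-110],[0,0,0]],
  [[0,-75,-115],[0,0,0]],
  [[0,-120,-115],[0,0,0]],
  [[0,-165,-115],[0,0,0]],
  [[0,-200,-115],[0,0,0]],
  [[0,-210,-115],[0,0,0]],
])

```text
time: 35.1
tool_pos: [483.0, -103.3, 445.5]
tcp_rot: [179.7, -0.1, 49.6]
ft_force: [0.6, 0.2, -0.0]
finger_gap: 55.1
grip_force: 0.0
```

Emit:
jog_arm([
  [[0,-30,0],[0,0,0]],
  [[0,-60,0],[0,0,0]],
  [[0,-70,0],[0,0,0]],
  [[0,-70,0],[0,0,0]],
  [[0,-70,0],[0,0,0]],
])

```text
time: 35.6
tool_pos: [432.3, -60.3, 443.0]
tcp_rot: [179.8, 0.0, 49.6]
ft_force: [0.0, -0.6, 0.1]
finger_gap: 54.9
grip_force: 0.0
```

```bash
python3 -c "
from h import *
from bench import r
p,d=r.snapshot('top');q,e=r.snapshot('side')
T=r.camera_params('side')['pose'];_,_,K,_=load('side0.npz');C=cloud(e,K,T)
w=C[130:230,280:380].reshape(-1,3);k=(w[:,2]>30)&(w[:,2]<130)&(np.hypot(*(w[:,:2]-AN[:2]).T)<40)
w=w[k];print('bottle',w.min(0),w.max(0),(w.min(0)+w.max(0))/2)
c=blob((p.max(2)<30).astype(np.uint8),444,164,32)
pt,_,Kt,_=load('top0.npz');print('bar',rect(c,343,Kt,r.camera_params('top')['pose']))
f=lambda a:cv2.resize(a,(400,400),interpolation=cv2.INTER_CUBIC)
cv2.imwrite('pics/e.png',np.hstack([f(p[110:260,350:500]),f(q[60:210,260:410])]))
go()"
```

```text
bottle [ 525.30053941 -214.95143629   30.20915593] [ 560.9852611  -177.79504575  113.63531834] [ 543.14290025 -196.37324102   71.92223713]
bar ((619.7180786132812, -266.88031005859375), (115.18888854980469, 14.449837684631348), 49.445980072021484)
t 35.7 tcp [432.3 -60.4 442.4] rpy [179.9   0.   49.5] q [-15. -17.  86.  -0. 110.  26.] gap 55.1
```

View pics/e.png

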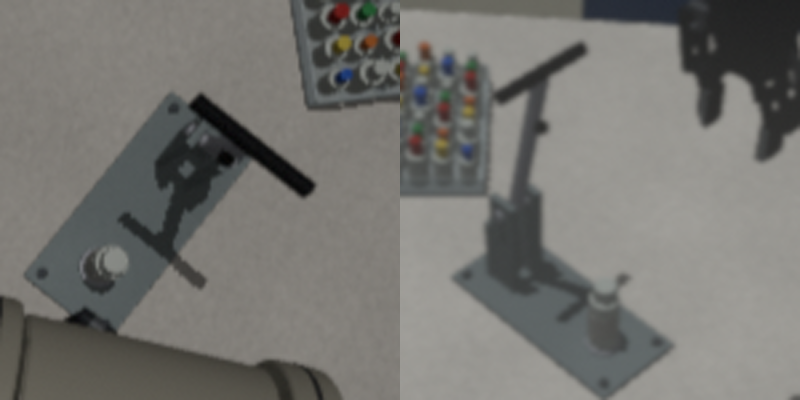

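The bottle stands upright on the anvil at (605,315) in the right half, its top about 5 mm lower than before. The lever bar is back at its starting position to within 0.2 mm, and the robot is clear, so I hand in.

```bash
python3 -c "
from bench import r
print(r.hand_in())"
```

```text
the job is handed in; nothing more can be done
None
```

I handed the job in at about 36 s: the bottle stands upright on the anvil with its cap pressed home (top about 5 mm lower in the depth image), the lever is back at its upper stop and the robot is clear; the hand-in returned no verdict, and I did not re-measure the bystanders.

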